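Key a crank shaft home in a gear hub and hold it there

TASK

Draw the keyed crank shaft (the one with the square end and the yellow paint line) out of the wooden stand, put its nose down the bore of the gear that is clamped in the blue machine vise, and turn it until its key slips into the keyway. Keep pushing until the collar sits flat on the hub, without forcing it, and finish still gripping the shaft and pressing it firmly home, so that I can tighten the set screw: do not let go. Leave the other things on the bench alone.

Things in the scene. Friction and masses are not known exactly. Their poses are not given: they have to be found in the camera images.
- shaft: steel crank shaft, 100 mm long, about 0.42 kg, standing nose down in one of the stand's two bores, its collar on the stand's top. Origin: centre of the nose's end face; z runs up the shaft, x to the key's side. The nose end, below the collar, is a plain round shank 24 mm in diameter and 46 mm long, its lowest 4 mm chamfered down to 19 mm
- square (a point): middle of the shaft's square end, the place to grip, 80 mm above the nose on the axis. The square is 19 mm across its flats (which face along the shaft's x and y) and spans 60 to 100 mm above the nose; a round neck 25 mm in diameter joins it to the collar's top at 54 mm
- collar (a point): centre of the collar's underside, 46 mm above the nose on the axis. The collar is 42 mm in diameter, 8 mm thick; it lands on the hub's face. A yellow paint line 6 mm wide, on its top and edge, marks the side where the key is
- key (a point): upper end of the brass key, 14.5 mm from the shaft's axis, 44 mm above the nose. The key is 8 mm wide, stands 5 mm proud of the shank (to 17 mm from the axis) and runs from 14 to 44 mm above the nose; in the stand it is hidden below the collar
- gear: spur gear, 120 mm in diameter, with a bright hub 50 mm in diameter and 50 mm long, axis upright, held rigidly in the vise. Origin: centre of the bore's mouth in the hub's upper face, 108 mm above the bench (the toothed rim is 14 mm lower). z points up, x to the keyway. The bore, 26 mm in diameter, goes right through: 1 mm clearance all round the shank
- keyway (a point): mouth of the keyway, 14.5 mm from the bore's axis, level with the hub's face; a yellow paint line on the hub's face, outside the slot, marks it. The slot is 10 mm wide, reaches 18.5 mm from the axis and runs the hub's whole length. The key enters freely within 4 degrees of it, wedges in a few degrees farther off, else stops on the hub's face, nose 14 mm deep. Fully home the nose is 46 mm deep
- vise: low blue machine vise bolted to the bench, base 210 by 130 mm, jaws 100 mm wide with tops 78 mm above the bench; its screw and cross handle point to its own -x, to 170 mm from the origin. Origin: on the bench straight below the gear's axis
- stand: pale wooden block 80 by 230 by 60 mm high (x, y, z), fixed, with two upright through bores 37 mm in diameter on its y axis, 55 mm either side of the centre. Origin: centre of its underside
- idler: bystander: a dark plain shaft without key, 84 mm long, 42 mm collar, round upper end 22 mm in diameter, standing in the stand's other bore. Origin: centre of its lower end
- hammer: bystander: hammer, 280 mm long, lying on the bench. Origin under its middle
- pinion: bystander: brass pinion, 69 mm in diameter, 24 mm high, lying flat. Origin under its centre
- oil: bystander: red can, 64 mm in diameter, 85 mm high. Origin under its centre
There are look-alikes about, which are no part of the job. Leave any green or purple look-alike of the shaft alone.

How it is judged:
On the way, in this order (a step that is already met when the one before it is completed fails the run):
1. the keyed shaft is gripped and drawn clear of the stand (height (world z) of shaft above 0.066 m and contact force between the fingers and shaft above 2 N), for 0.1 s.
2. its nose is in the gear's bore, in line with it (z of shaft in the frame of gear below -0.006 m and horizontal distance between shaft and gear below 0.004 m and angle between the z axis of shaft and the z axis of gear, either way round below 0.1 rad), for 0.1 s.
At the end, for the whole second after the job is handed in: Key in the keyway (within 4 mm; axes within 3 mm and 3 degrees), collar within 1.5 mm of the hub's face, shaft at rest, still gripped and pressed on the hub with over 8 N (its weight alone gives 4 N); plain shaft, hammer, pinion and can within 30 mm of where they were (z of collar in the frame of gear below 0.0015 m and horizontal distance between collar and gear below 0.003 m and horizontal distance between key and keyway below 0.004 m and angle between the z axis of shaft and the z axis of gear, either way round below 0.05 rad and contact force between shaft and gear above 8 N and contact force between the fingers and shaft above 3 N and linear speed of shaft below 0.01 m/s and distance of each of idler, hammer, pinion, oil from where it was at the start of the episode below 0.03 m); the arm keeps its last pose, push and grip.
It fails at once if the shaft is forced: over 120 N of contact force between shaft and gear (contact force between shaft and gear above 120 N).
It fails at once if a bystander (plain shaft, hammer, pinion or can) is moved more than 30 mm (distance of any of idler, hammer, pinion, oil from where it was at the start of the episode above 0.03 m).
It also fails if it takes over 48 s, if anything falls off the work surface, if the arm or the gripper's body presses on something with over 40 N, if the wrist force passes 120 N, or if a joint passes its speed limit or range.

ROBOT

A 7-joint arm with a two-finger parallel gripper is mounted at the origin on the work surface. World frame = base frame: x ahead of the robot, y to its left, z up, the work surface at z = 0. Lengths are in m, angles in rad, forces in N, time in s.
With the tool pointing down it reaches from about 0.4 to 0.875 m from the base axis. Payload 19.3 kg.
Tool frame: the origin (TCP) lies at the very end of the fingers, on their centre line; the grasp point (between the pads) lies 19 mm behind it; z points along the fingers, y is the line along which they close (so a half turn about z gives the same grasp; the last joint's range is limited). The gripper opens to 85 mm and grips with 20 to 120 N. Pads are 22 mm wide; open, the fingers measure 114 mm over their backs; the gripper's body (76 mm by 85 mm) begins 54 mm behind the grasp point. The pads swing forward as they close: fully open they stand 13 mm farther back than shut.
Start: joints at [-1.342, 0.521, -0.036, 1.599, 0.021, 1.021, -0.113], TCP at [0.184, 0.597, 0.231] pointing down, gripper open.
Joint ranges: [-2.91, 2.91], [-0.3, 2.13], [-1.5, 1.42], [0.17, 2.43], [-1.26, 4.41], [0.16, 1.93], [-2.52, 2.52]. Speed limits (rad/s): [1.89, 1.89, 2.39, 2.39, 3.01, 3.01, 3.01].

INTERFACE

Orientations are given as [roll, pitch, yaw] about the fixed x, y, z axes, in that order (R = Rz(yaw) Ry(pitch) Rx(roll)).
In Python, from workcell import bot, grab_frame, calibration, job gives the robot as it stands.
- The arm moves only by the shell command python3 -m creep 'ROWS' [FORCE]. ROWS is a JSON list of rows, 1 to 5 of them, each an object with the fields aperture (the finger opening in m), pos (a list: dx, dy, dz in parts of the range, where 1.0 means 0.75 m), rot (a list: a rotation vector rx, ry, rz in normalised numbers (1 is 120 degrees)); a field left out counts as zero (the opening has to be given); each row is the pose to reach, as a shift and turn from the pose commanded when the command began, along the tool's axes at that moment; what a row does not reach only later rows make up. A row lasts 1/8 s, in which the tool goes at most 0.0625 m and 0.188 rad, less where a joint would pass 70% of its speed; a pose out of reach is approached as far as the arm can. The fingers move at their own pace and stop on an object; FORCE is the grip in N (left out, the last holds). Time passes only in rows, so rows that do not move let the fingers close. It prints the time, the measured TCP pose, the force, the opening and the grip force at its end. Input that does not fit is refused with a message, and nothing moves.
- bot.observe(): the state, without advancing time (a new reading comes with each control period).
- grab_frame(name): name is "side" or "top" or "wrist"; returns (picture, depth): 384x512x3 uint8, blue, green, red; 384x512 float32, m along the optical axis (not along the pixel's ray), 0 where there is no reading.
- calibration(name): a dict with "vfov" (degrees; the focal length in pixels is half the picture's height over the tangent of half this angle, whatever the lens; pixels are square), "cx", "cy" (the principal point, pixels), "eye" and "attitude" of the camera in the world. Camera axes: x right, y down, z forward; pixel columns grow to the right and rows downward; lengths in m; the calibration is good to about 2 mm. A picture is of the moment at which its call begins: read the wrist's pose just before it. calibration takes no time and is no camera call; for the wrist camera it gives the pose at the moment of the call.
- job.job_done(): hands the job in; it is judged then, once.
The state is a dict: "clock": time; "qpos": joint angles; "qd": joint speeds; "joint_efforts": joint torques, N m; "position": TCP position; "tool_rot": TCP orientation; "force": force on the tool from outside, world axes, zero at the start; "moment": the same for the moment, N m; "grip_width": finger opening in m; "finger_force": force on a finger pad.
Only numpy, scipy, OpenCV 4.12 (cv2) and the standard library are available. Lean on these libraries where they do the work, as an engineer would, in place of code of your own. Each camera call takes 0.05 s, during which the arm holds its last target. There are 200 camera calls.

## Working session

There is one attempt and no reset: what is moved stays moved. The work goes in short steps, Python scripts to look and compute and a shell command to move; the robot and the scene stay as the last step left them, time stands still between calls to the robot, and variables do not carry over. Pictures are saved under pics/ and viewed, at most 10 in all, crops included, and the job is handed in when it is done.

```bash
mkdir -p pics; ls; cat > h.py <<'E'
import numpy as np, cv2, math
from workcell import bot, grab_frame, calibration, job
from scipy.spatial.transform import Rotation as R
def cam(n):
    c=calibration(n); f=192/math.tan(math.radians(c["vfov"])/2); return c,f
def att(c):
    a=np.array(c["attitude"],float)
    return a if a.shape==(3,3) else R.from_euler('xyz',a).as_matrix()
def px(c,f,u,v,d):
    return att(c)@np.array([(u-c["cx"])/f*d,(v-c["cy"])/f*d,d])+np.array(c["eye"])
def onz(c,f,u,v,z):
    r=att(c)@np.array([(u-c["cx"])/f,(v-c["cy"])/f,1]); e=np.array(c["eye"]); return e+r*(z-e[2])/r[2]
E
python3 - <<'E'
from h import *
for n in ("side","top"):
    p,d=grab_frame(n); np.savez(f"pics/{n}.npz",p=p,d=d); c,f=cam(n); print(n,c,f)
    cv2.imwrite(f"pics/{n}.png",p)
s=bot.observe(); print(s)
E
```

```text
pics
side {'vfov': 56.99567853012434, 'cx': 257.0833605537334, 'cy': 197.88679818013037, 'eye': array([ 0.36699315, -0.55764877,  0.62158786]), 'attitude': array([-2.32694503e+00, -5.32882810e-04, -3.37593524e-01])} 353.65181431678224
top {'vfov': 54.91626078316238, 'cx': 256.4581305356454, 'cy': 185.99704769504558, 'eye': array([ 0.39650482, -0.02919492,  0.88695464]), 'attitude': array([-2.94270604, -0.00371474, -1.56354166])} 369.4875547852562
{'clock': 0.1, 'qpos': array([-1.3422084 ,  0.52198252, -0.03630822,  1.59995303,  0.02117265,
        1.0211442 , -0.11281001]), 'qd': array([-9.63371248e-04, -2.31109907e-03,  3.99672301e-05,  6.81291313e-05,
        4.72761287e-04, -8.62697509e-04, -5.03814175e-04]), 'joint_efforts': array([ 3.53661198e-03, -9.28483272e+01,  1.98440664e+00, -3.70528042e+01,
        1.82179094e-02,  5.32631966e-03,  6.77149660e-05]), 'position': array([0.18391922, 0.59698854, 0.23076527]), 'tool_rot': array([-3.14049146e+00,  6.55873974e-05,  2.84275285e+00]), 'force': array([-0.36046525,  0.73061752, -0.60128421]), 'moment': array([-0.01173685,  0.02817111, -0.01700199]), 'finger_force': 0.0, 'grip_width': 0.08548337597752337}
```

View pics/top.png

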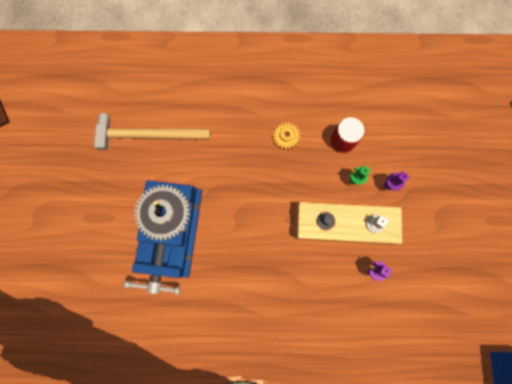

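View pics/side.png

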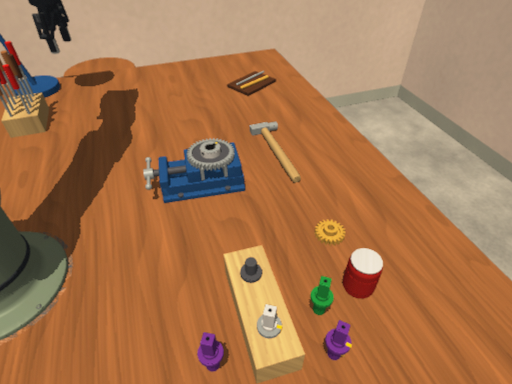

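Candidates for the shaft, in top-view pixels:
- steel one with a yellow mark, in the stand (377,222)
- dark idler (326,220)
- green look-alike (359,175)
- purple look-alikes (397,181) and (379,270)

I choose the steel one at (377,222), which is at (269,322) in the side view. The gear is at (160,210). I'll check with a crop.

```bash
python3 - <<'E'
from h import *
T=np.load("pics/top.npz");S=np.load("pics/side.npz")
a=lambda I,x,y,w:cv2.resize(I[y:y+w,x:x+w],(390,390),interpolation=cv2.INTER_CUBIC)
t,s=T["p"],S["p"]
im=np.hstack([a(s,244,296,50),a(s,180,126,60)]); cv2.imwrite("pics/crop1.png",im)
im=np.hstack([a(t,352,197,50),a(t,130,180,60)]); cv2.imwrite("pics/crop2.png",im)
E
```

```text
(no output)
```

View pics/crop1.png

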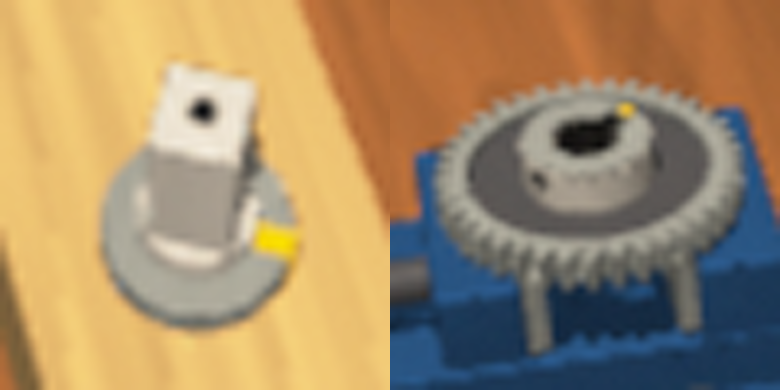

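View pics/crop2.png

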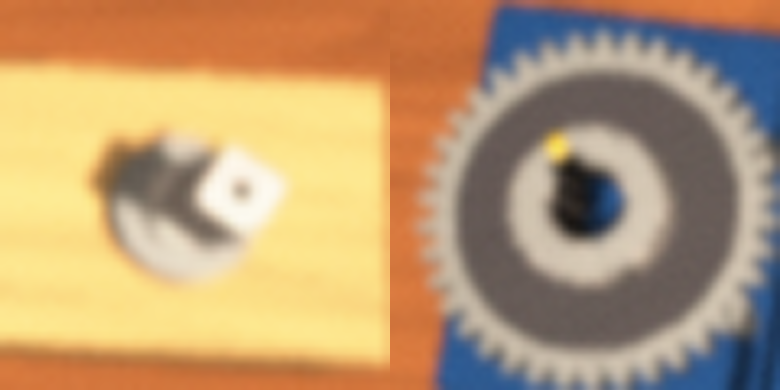

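The crops confirm it: a steel square with a yellow line on its collar. In the top view the square's end dot is at (383.0,221.1), the hub centre at (160.8,211.5) and the hub's paint at (155.7,202.5). In the side view the dot is at (270,310) and the collar paint at (278.5,326.7).

```bash
python3 - <<'E'
from h import *
t=cam("top");s=cam("side")
P=lambda n,k,u,v,z:print(n,np.round(onz(*k,u,v,z),4))
P("sq top",t,383.0,221.1,.114);P("sq side",s,270,310.1,.114)
P("collarpaint side",s,278.5,326.7,.068)
P("hub top",t,160.8,211.5,.108);P("hub side",s,210.5,147.5,.108)
P("hp top",t,155.7,202.5,.108);P("hp side",s,216.3,142.9,.108)
# square corners in top crop -> yaw
q=np.array([(232,148),(287,183),(250,240),(197,203)])/7.8+[352,197]
w=np.array([onz(*t,*x,.114)[:2] for x in q]);e=np.roll(w,-1,0)-w
print(np.degrees(np.arctan2(e[:,1],e[:,0]))%90, np.linalg.norm(e,axis=1), w.mean(0))
q=np.array([(172,65),(257,82),(240,163),(152,148)])/7.8+[244,296]
w=np.array([onz(*s,*x,.114)[:2] for x in q]);e=np.roll(w,-1,0)-w
print(np.degrees(np.arctan2(e[:,1],e[:,0]))%90, np.linalg.norm(e,axis=1), w.mean(0))
S=np.load("pics/side.npz")
for n in("side","top"):
    D=np.load(f"pics/{n}.npz")["d"]
    for u,v in([(270,311),(213,154)] if n=="side" else [(383,221),(166,206)]): print(n,px(*cam(n),u,v,D[v,u]).round(4))
c=calibration("wrist");st=bot.observe();print(c,st["tool_rot"])
A=R.from_euler('xyz',st["tool_rot"]);print(A.inv().apply(np.array(c["eye"])-st["position"]),(A.inv()*R.from_matrix(att(c))).as_matrix().round(2))
E
```

```text
sq top [ 0.4794 -0.2968  0.114 ]
sq side [ 0.4798 -0.2982  0.114 ]
collarpaint side [ 0.4926 -0.3071  0.068 ]
hub top [0.4968 0.1714 0.108 ]
hub side [0.4987 0.1672 0.108 ]
hp top [0.516  0.1833 0.108 ]
hp side [0.5173 0.1819 0.108 ]
[56.75282475 54.66878032 54.29547995 55.35870817] [0.01703077 0.01884045 0.01680176 0.01811297] [ 0.47789484 -0.29661579]
[58.16432008 57.6091296  60.22938626 57.34980376] [0.01754182 0.0180705  0.01764411 0.01870734] [ 0.47994662 -0.2991505 ]
side [ 0.4792 -0.2997  0.1143]
side [0.4995 0.1473 0.1016]
top [ 0.4797 -0.2972  0.1127]
top [0.5087 0.1611 0.1076]
{'vfov': 63.30011616611997, 'cx': 255.0108624385199, 'cy': 190.7597738589998, 'eye': array([0.1124709 , 0.61918061, 0.37365676]), 'attitude': array([2.84686101e+00, 6.37647990e-04, 1.27011169e+00])} [-3.14049146e+00  6.55873974e-05  2.84275285e+00]
[ 7.48058657e-02  1.59181318e-05 -1.42896502e-01] [[-0.   -0.96 -0.29]
 [ 1.   -0.   -0.  ]
 [-0.   -0.29  0.96]]
```

```bash
cat > d.py <<'E'
import sys
from h import *
# usage: d.py x y z yawdeg -> tool-frame shift and rotvec (tool straight down)
x,y,z,yaw=map(float,sys.argv[1:5]); s=bot.observe(); A=R.from_euler('xyz',s["tool_rot"])
B=R.from_euler('xyz',[math.pi,0,math.radians(yaw)])
print("d",A.inv().apply(np.array([x,y,z])-s["position"]).round(4),"r",(A.inv()*B).as_rotvec().round(4),"q",s["qpos"].round(2),"F",s["force"].round(1),"t",s["clock"])
E
python3 d.py 0.50 0.15 0.26 112; python3 d.py 0.48 -0.12 0.26 75
```

```text
d [-0.4337 -0.3342 -0.0288] r [-1.00e-03  6.00e-04  8.88e-01] q [-1.34  0.52 -0.04  1.6   0.02  1.02 -0.11] F [-0.4  0.7 -0.6] t 0.1
d [-0.494  -0.5981 -0.0285] r [-8.0000e-04  9.0000e-04  1.5338e+00] q [-1.34  0.52 -0.04  1.6   0.02  1.02 -0.11] F [-0.4  0.7 -0.6] t 0.1
```

The manual's scale: shifts go in shares of 0.75 m and turns go in shares of 120 degrees. Converting my numbers, -0.217 m / 0.75 = -0.2893, -0.167 m / 0.75 = -0.2227, 0.44 rad / 2.0944 = 0.2101.

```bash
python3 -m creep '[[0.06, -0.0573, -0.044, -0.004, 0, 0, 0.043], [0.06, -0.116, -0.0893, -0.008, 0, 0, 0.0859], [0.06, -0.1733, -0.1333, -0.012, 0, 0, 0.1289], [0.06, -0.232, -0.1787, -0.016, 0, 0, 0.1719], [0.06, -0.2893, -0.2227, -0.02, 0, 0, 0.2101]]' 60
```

```text
refused: ROWS must be a list of objects, one for each row. Nothing was moved.
```

I used the wrong layout. The manual says a list of objects, one for each row; once more.

```bash
python3 -m creep '[{"aperture": 0.06, "pos": [-0.0573, -0.044, -0.004], "rot": [0, 0, 0.043]}, {"aperture": 0.06, "pos": [-0.116, -0.0893, -0.008], "rot": [0, 0, 0.0859]}, {"aperture": 0.06, "pos": [-0.1733, -0.1333, -0.012], "rot": [0, 0, 0.1289]}, {"aperture": 0.06, "pos": [-0.232, -0.1787, -0.016], "rot": [0, 0, 0.1719]}, {"aperture": 0.06, "pos": [-0.2893, -0.2227, -0.02], "rot": [0, 0, 0.2101]}]' 60; python3 d.py 0.50 0.15 0.26 112
```

```text
clock: 0.72
position: [0.343, 0.3721, 0.2463]
tool_rot: [-3.141, 0.0, 2.4]
force: [1.4, -0.4, -0.1]
grip_width: 0.06
finger_force: 0.0
d [-0.2658 -0.0577 -0.0137] r [-2.000e-04  1.000e-04  4.451e-01] q [-1.04  0.32  0.12  1.9  -0.05  0.93 -0.07] F [ 1.4 -0.4 -0.1] t 0.725
```

To row units: -0.266 m / 0.75 = -0.3547, -0.213 m / 0.75 = -0.284, 0.445 rad / 2.0944 = 0.2125.

```bash
python3 -m creep '[{"aperture": 0.06, "pos": [-0.0707, -0.016, -0.004], "rot": [0, 0, 0.043]}, {"aperture": 0.06, "pos": [-0.1413, -0.0307, -0.008], "rot": [0, 0, 0.0859]}, {"aperture": 0.06, "pos": [-0.2133, -0.0467, -0.012], "rot": [0, 0, 0.1289]}, {"aperture": 0.06, "pos": [-0.284, -0.0613, -0.016], "rot": [0, 0, 0.1719]}, {"aperture": 0.06, "pos": [-0.3547, -0.0773, -0.0187], "rot": [0, 0, 0.2125]}]'; python3 - <<'E'
from h import *
c,f=cam("wrist");p,d=grab_frame("wrist");import pickle;pickle.dump((c,f,p,d),open("pics/w1.pkl","wb"))
A=att(c);w=np.array([0.498,0.17,.108])-c["eye"];q=A.T@w;u,v=q[:2]/q[2]*f+[c["cx"],c["cy"]];print(u,v)
x0,y0=max(0,int(u)-60),max(0,int(v)-50);print(x0,y0)
cv2.imwrite("pics/w1.png",cv2.resize(p[y0:y0+100,x0:x0+120],None,fx=6,fy=6,interpolation=cv2.INTER_CUBIC))
E
python3 d.py 0.4796 -0.2975 0.22 57
```

```text
clock: 1.35
position: [0.5006, 0.1503, 0.2604]
tool_rot: [3.141, -0.0, 1.955]
force: [0.1, 0.8, 0.8]
grip_width: 0.0597
finger_force: 0.0
260.9024119381488 156.5998963482397
200 106
d [-0.4019 -0.1836  0.0418] r [0.0025 0.0022 0.9494] q [-0.65  0.34  0.33  1.84 -0.13  0.98  0.11] F [ -0.2 -10.8  -1.5] t 1.4
```

View pics/w1.png

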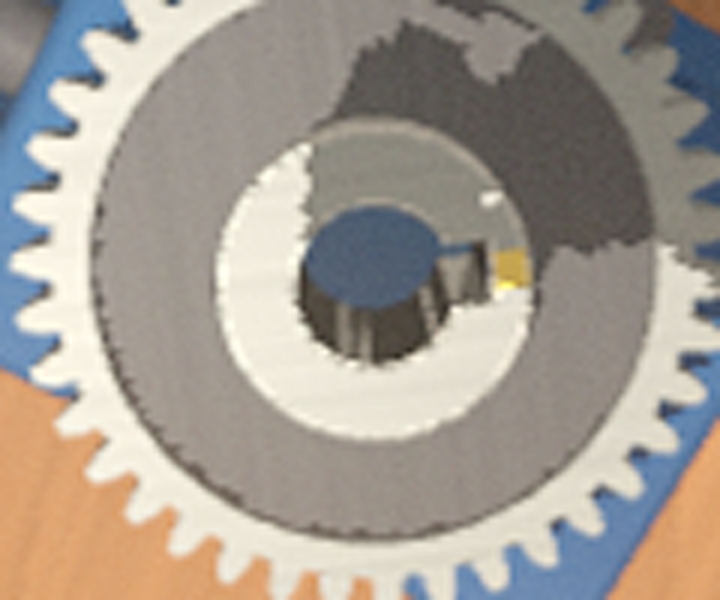

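The hub is centred at about (374,281) in the crop, which is full-frame (262.3,152.8). The paint is at about (513,269), and the keyway slot spans rows 245–302 at column 487.

To row units: -0.287 m / 0.75 = -0.3827, -0.23 m / 0.75 = -0.3067, 0.678 rad / 2.0944 = 0.3237.

```bash
python3 - <<'E'
from h import *
import pickle;c,f,p,d=pickle.load(open("pics/w1.pkl","rb"))
g=lambda u,v:onz(c,f,200+u/6-.4,106+v/6-.4,.108)
C=None
for n,u,v in[("L",215,275),("R",535,275),("T",374,117),("B",374,440),("bL",299,280),("bR",450,290),("bT",375,204),("bB",375,363),("paint",513,269),("slot",489,273)]: print(n,g(u,v).round(4))
ce=(g(215,275)+g(535,275)+g(374,117)+g(374,440))/4;be=(g(299,280)+g(375,204)+g(375,363)*1)/3
print(ce); 
for q in((513,269),(489,273)): e=g(*q)-ce;print(np.degrees(np.arctan2(e[1],e[0])))
print(px(c,f,232+9,152,d[152,241]))
E
python3 -m creep '[{"aperture": 0.06, "pos": [-0.076, -0.0347, 0], "rot": [0, 0, 0.0649]}, {"aperture": 0.06, "pos": [-0.152, -0.0693, 0], "rot": [0, 0, 0.1294]}, {"aperture": 0.06, "pos": [-0.2293, -0.104, 0], "rot": [0, 0, 0.1943]}, {"aperture": 0.06, "pos": [-0.3067, -0.14, 0], "rot": [0, 0, 0.2593]}, {"aperture": 0.06, "pos": [-0.3827, -0.1747, 0], "rot": [0, 0, 0.3237]}]'; python3 d.py 0.4796 -0.2975 0.22 57
```

```text
L [0.4736 0.1655 0.108 ]
R [0.5208 0.1845 0.108 ]
T [0.4877 0.1978 0.108 ]
B [0.5073 0.1499 0.108 ]
bL [0.4863 0.1698 0.108 ]
bR [0.5092 0.1773 0.108 ]
bT [0.4929 0.1854 0.108 ]
bB [0.5026 0.1618 0.108 ]
paint [0.5172 0.1841 0.108 ]
slot [0.5139 0.1821 0.108 ]
[0.49733089 0.17444977 0.108     ]
25.9846414469989
24.827354035718706
[0.47871074 0.16689261 0.10727129]
clock: 2.02
position: [0.4865, -0.1622, 0.2603]
tool_rot: [3.141, -0.0, 1.276]
force: [1.8, 0.5, 1.2]
grip_width: 0.0599
finger_force: 0.0
d [-0.1315  0.0328  0.0403] r [ 1.00e-04 -2.00e-04  2.81e-01] q [-0.24  0.35  0.58  1.88 -0.23  0.97  0.15] F [1.8 0.5 1.2] t 2.025
```

To row units: -0.1315 m / 0.75 = -0.1753, -0.09 m / 0.75 = -0.12, 0.281 rad / 2.0944 = 0.1342.

```bash
python3 -m creep '[{"aperture": 0.06, "pos": [-0.06, 0.0147, 0.0173], "rot": [0, 0, 0.0454]}, {"aperture": 0.06, "pos": [-0.12, 0.0293, 0.0347], "rot": [0, 0, 0.0907]}, {"aperture": 0.06, "pos": [-0.1753, 0.0437, 0.0537], "rot": [0, 0, 0.1342]}, {"aperture": 0.06, "pos": [-0.1753, 0.0437, 0.0537], "rot": [0, 0, 0.1342]}]'; python3 - <<'E'
from h import *
c,f=cam("wrist");p,d=grab_frame("wrist");import pickle;pickle.dump((c,f,p,d),open("pics/w2.pkl","wb"))
A=att(c);w=np.array([0.4796,-0.2975,.114])-c["eye"];q=A.T@w;u,v=q[:2]/q[2]*f+[c["cx"],c["cy"]]
x0,y0=max(0,int(u)-60),max(0,int(v)-50);print(u,v,x0,y0)
cv2.imwrite("pics/w2.png",cv2.resize(p[y0:y0+100,x0:x0+120],None,fx=6,fy=6,interpolation=cv2.INTER_CUBIC))
E
python3 d.py 0.4796 -0.2975 0.075 57
```

```text
clock: 2.52
position: [0.4791, -0.2985, 0.2188]
tool_rot: [-3.14, 0.002, 0.993]
force: [0.0, 0.5, -0.1]
grip_width: 0.0599
finger_force: 0.0
256.1480011182118 187.724637395878 196 137
d [-0.0006  0.0004  0.1443] r [-0.0014  0.0009  0.0019] q [ 0.01  0.51  0.62  1.8  -0.36  0.95  0.21] F [ 0.6 -0.2  0. ] t 2.575
```

View pics/w2.png

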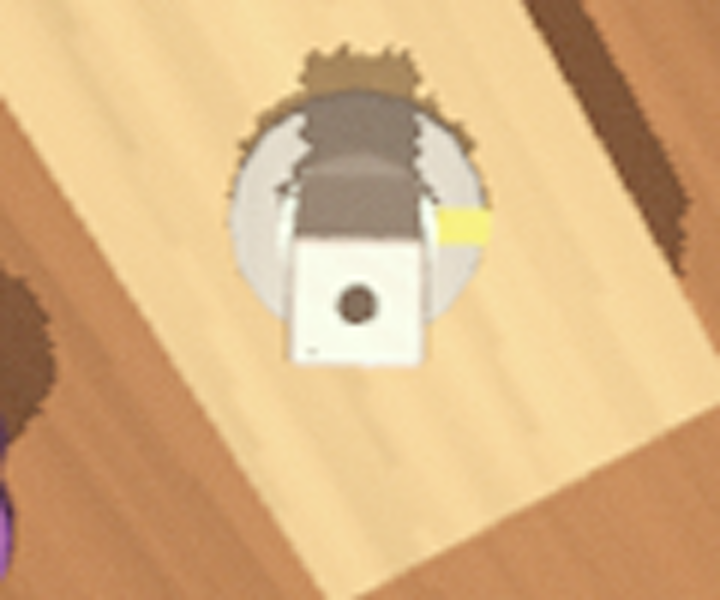

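The square sits axis-aligned at (255.5,187.5), as predicted, and the paint line is on the tool's +y side. I'll go down and grip.

To row units: 0.144 m / 0.75 = 0.192, 0.13 m / 0.75 = 0.1733.

```bash
python3 -m creep '[{"aperture": 0.06, "pos": [0, 0, 0.0667]}, {"aperture": 0.06, "pos": [0, 0, 0.1333]}, {"aperture": 0.06, "pos": [0, 0, 0.1733]}, {"aperture": 0.06, "pos": [0, 0, 0.192]}, {"aperture": 0.06, "pos": [0, 0, 0.192]}]' 60; python3 -m creep '[{"aperture": 0.0}, {"aperture": 0}, {"aperture": 0}, {"aperture": 0}, {"aperture": 0}]' 90;  python3 d.py 0.4796 -0.2975 0.075 57
```

```text
clock: 3.2
position: [0.4808, -0.2952, 0.0761]
tool_rot: [-3.141, -0.0, 1.0]
force: [0.2, 0.3, -0.0]
grip_width: 0.0603
finger_force: 0.0
clock: 3.82
position: [0.4811, -0.296, 0.0771]
tool_rot: [3.14, -0.001, 0.999]
force: [-0.8, 1.4, 11.5]
grip_width: 0.0179
finger_force: 87.5
d [-0.0021 -0.0004  0.0021] r [ 0.0014 -0.0006  0.0041] q [ 0.12  0.7   0.48  1.9  -0.51  0.66  0.33] F [-0.8  1.4 11.5] t 3.825
```

To row units: -0.15 m / 0.75 = -0.2, -0.11 m / 0.75 = -0.1467.

```bash
python3 -m creep '[{"aperture": 0, "pos": [0, 0, -0.0267]}, {"aperture": 0, "pos": [0, 0, -0.08]}, {"aperture": 0, "pos": [0, 0, -0.1467]}, {"aperture": 0, "pos": [0, 0, -0.2]}, {"aperture": 0, "pos": [0, 0, -0.2]}]' 90; python3 - <<'E'
from h import *
s=bot.observe();c,f=cam("wrist");p,d=grab_frame("wrist");import pickle;pickle.dump((c,f,p,d,s),open("pics/w3.pkl","wb"))
x0,y0=196,120
cv2.imwrite("pics/w3.png",cv2.resize(p[y0:y0+100,x0:x0+120],None,fx=6,fy=6,interpolation=cv2.INTER_CUBIC))
A=R.from_euler('xyz',s["tool_rot"])
for z in(-.02,-.039): # predicted pixel of axis at tool z
    w=A.apply([0,0,z])+s["position"]-c["eye"];q=att(c).T@w;print(q[:2]/q[2]*f+[c["cx"],c["cy"]])
E
python3 d.py 0.4974 0.1738 0.225 117
```

```text
clock: 4.45
position: [0.4815, -0.2964, 0.2288]
tool_rot: [3.137, -0.001, 0.999]
force: [0.0, 0.6, -4.4]
grip_width: 0.0178
finger_force: 88.9
[257.01216574 269.18614572]
[257.30504098 295.19834734]
d [ 0.4037 -0.2402  0.0018] r [ 2.1000e-03  1.0000e-04 -1.0429e+00] q [ 0.    0.5   0.63  1.79 -0.36  0.96  0.21] F [ 0.2  1.4 -5. ] t 4.5
```

View pics/w3.png

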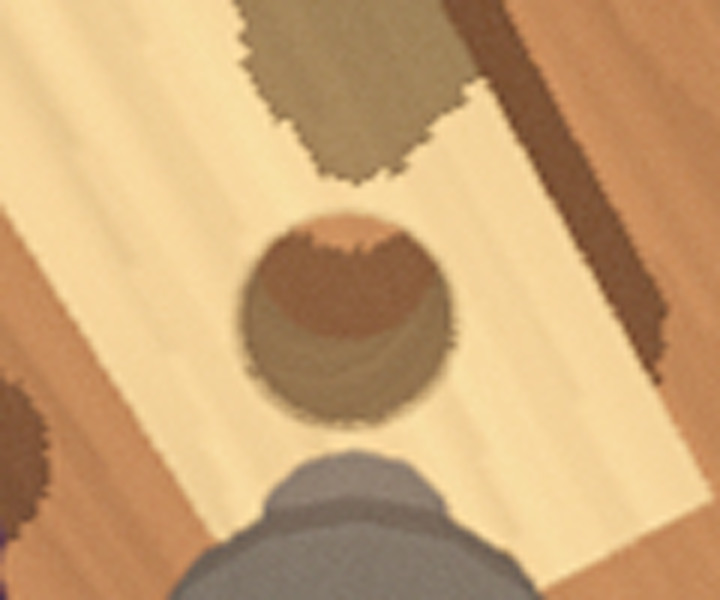

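The shaft is out. Nose top edge is at (254.5,195) and collar edge top at about (254.5,202.5). I'll use these for the in-hand offset.

```bash
python3 - <<'E'
from h import *
import pickle;c,f,p,d,s=pickle.load(open("pics/w3.pkl","rb"));A=R.from_euler('xyz',s["tool_rot"])
th=np.linspace(0,2*np.pi,200)
for ox in(-.002,0.0,.002):
  for nm,r,z in(("nose",.0095,.061),("sh",.012,.057),("colU",.021,.015),("colT",.021,.007)):
    P=np.c_[ox+r*np.cos(th),r*np.sin(th),z+0*th]
    w=A.apply(P)+s["position"]-c["eye"];q=w@att(c);uv=q[:,:2]/q[:,2:]*f+[c["cx"],c["cy"]];print(ox,nm,uv[:,1].min().round(1),uv[:,0].min().round(1),uv[:,0].max().round(1))
g=p[:,255].astype(int);print([(i,*g[i]) for i in range(190,300,2)])
cv2.imwrite("pics/w4.png",cv2.resize(p[185:315,190:320],None,fx=4.5,fy=4.5,interpolation=cv2.INTER_CUBIC))
E
```

```text
-0.002 nose 197.0 242.7 269.9
-0.002 sh 195.3 238.8 273.9
-0.002 colU 203.2 218.8 294.4
-0.002 colT 208.3 217.2 296.3
0.0 nose 194.3 242.7 270.0
0.0 sh 192.5 238.8 273.9
0.0 colU 199.7 218.7 294.6
0.0 colT 204.6 217.0 296.4
0.002 nose 191.5 242.6 270.0
0.002 sh 189.7 238.7 274.0
0.002 colU 196.1 218.6 294.7
0.002 colT 200.9 216.9 296.5
[(190, np.int64(115), np.int64(165), np.int64(198)), (192, np.int64(153), np.int64(211), np.int64(242)), (194, np.int64(150), np.int64(201), np.int64(229)), (196, np.int64(109), np.int64(125), np.int64(142)), (198, np.int64(113), np.int64(130), np.int64(148)), (200, np.int64(113), np.int64(130), np.int64(147)), (202, np.int64(107), np.int64(122), np.int64(140)), (204, np.int64(91), np.int64(105), np.int64(123)), (206, np.int64(91), np.int64(107), np.int64(121)), (208, np.int64(109), np.int64(123), np.int64(136)), (210, np.int64(103), np.int64(118), np.int64(131)), (212, np.int64(103), np.int64(119), np.int64(132)), (214, np.int64(105), np.int64(119), np.int64(133)), (216, np.int64(105), np.int64(119), np.int64(131)), (218, np.int64(102), np.int64(116),
[... 1381 characters left out ...]
64(111), np.int64(123), np.int64(133)), (274, np.int64(120), np.int64(134), np.int64(144)), (276, np.int64(130), np.int64(144), np.int64(155)), (278, np.int64(134), np.int64(147), np.int64(156)), (280, np.int64(125), np.int64(140), np.int64(148)), (282, np.int64(129), np.int64(142), np.int64(152)), (284, np.int64(131), np.int64(145), np.int64(154)), (286, np.int64(130), np.int64(143), np.int64(153)), (288, np.int64(132), np.int64(146), np.int64(157)), (290, np.int64(63), np.int64(74), np.int64(79)), (292, np.int64(44), np.int64(51), np.int64(57)), (294, np.int64(40), np.int64(47), np.int64(56)), (296, np.int64(43), np.int64(53), np.int64(62)), (298, np.int64(46), np.int64(53), np.int64(63))]
```

View pics/w4.png

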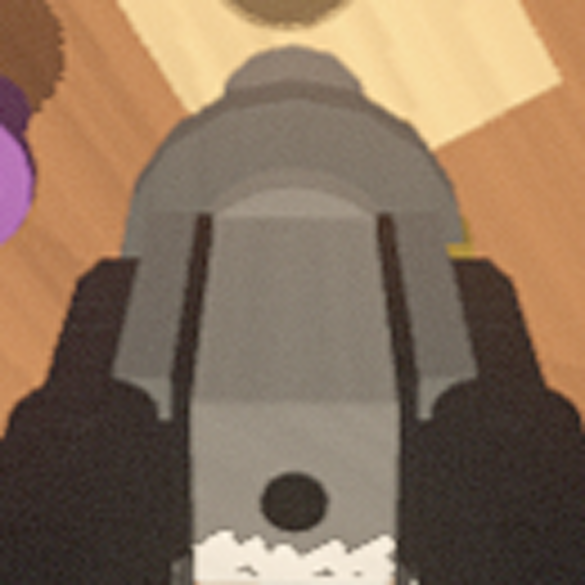

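The offset in hand is about -2 mm along tool x, and the shaft is upright. Next I carry it to the gear.

To row units: 0.203 m / 0.75 = 0.2707, -0.12 m / 0.75 = -0.16, -0.525 rad / 2.0944 = -0.2507.

```bash
python3 -m creep '[{"aperture": 0, "pos": [0.0533, -0.032, 0], "rot": [0, 0, -0.0501]}, {"aperture": 0, "pos": [0.1067, -0.064, 0], "rot": [0, 0, -0.1003]}, {"aperture": 0, "pos": [0.16, -0.096, 0], "rot": [0, 0, -0.1504]}, {"aperture": 0, "pos": [0.2133, -0.128, 0], "rot": [0, 0, -0.2005]}, {"aperture": 0, "pos": [0.2707, -0.16, 0], "rot": [0, 0, -0.2507]}]' 90;  python3 d.py 0.4973 0.176 0.225 117
```

```text
clock: 5.12
position: [0.4888, -0.0586, 0.225]
tool_rot: [-3.14, 0.0, 1.527]
force: [0.7, -0.5, -4.5]
grip_width: 0.0178
finger_force: 89.1
d [ 2.347e-01 -1.700e-03 -1.000e-04] r [-1.70e-03 -3.00e-04 -5.15e-01] q [-0.39  0.35  0.5   1.97 -0.22  0.87  0.18] F [ 0.7 -0.5 -4.5] t 5.125
```

To row units: 0.2347 m / 0.75 = 0.3129, 0.165 m / 0.75 = 0.22, -0.515 rad / 2.0944 = -0.2459.

```bash
python3 -m creep '[{"aperture": 0, "pos": [0.0733, 0, 0], "rot": [0, 0, -0.0621]}, {"aperture": 0, "pos": [0.1467, -0.0013, 0], "rot": [0, 0, -0.1241]}, {"aperture": 0, "pos": [0.22, -0.0013, 0], "rot": [0, 0, -0.1862]}, {"aperture": 0, "pos": [0.3129, -0.0023, 0], "rot": [0, 0, -0.2459]}, {"aperture": 0, "pos": [0.3129, -0.0023, 0], "rot": [0, 0, -0.2459]}]' 90; python3 -m creep '[{"aperture": 0}, {"aperture": 0}]';  python3 d.py 0.4973 0.176 0.176 117;python3 d.py 0.4973 0.176 0.176 117
```

```text
clock: 5.75
position: [0.4976, 0.1788, 0.2244]
tool_rot: [-3.14, -0.002, 2.047]
force: [0.6, -0.8, -4.5]
grip_width: 0.0182
finger_force: 89.0
clock: 6.0
position: [0.4988, 0.1729, 0.2256]
tool_rot: [-3.141, 0.0, 2.037]
force: [0.6, -0.3, -4.6]
grip_width: 0.0177
finger_force: 89.0
d [0.0035 0.0001 0.0496] r [-0.001   0.0004 -0.0055] q [-0.68  0.39  0.31  1.87 -0.15  0.9   0.17] F [ 0.6 -0.3 -4.6] t 6.0
d [0.0035 0.0001 0.0496] r [-0.001   0.0004 -0.0055] q [-0.68  0.39  0.31  1.87 -0.15  0.9   0.17] F [ 0.6 -0.3 -4.6] t 6.0
```

To row units: 0.046 m / 0.75 = 0.0613, 0.04 m / 0.75 = 0.0533.

```bash
python3 -m creep '[{"aperture": 0, "pos": [0, 0, 0.0267]}, {"aperture": 0, "pos": [0, 0, 0.0533]}, {"aperture": 0, "pos": [0, 0, 0.0613]}, {"aperture": 0, "pos": [0, 0, 0.0613]}, {"aperture": 0, "pos": [0, 0, 0.0613]}]' ; python3 d.py 0.4973 0.176 0.156 117; python3 -m creep '[{"aperture": 0}, {"aperture": 0}]';  python3 d.py 0.4973 0.176 0.156 117
python3 - <<'E'
from h import *
s=bot.observe();c,f=cam("wrist");p,d=grab_frame("wrist")
cv2.imwrite("pics/w5.png",cv2.resize(p[150:300,170:340],None,fx=4,fy=4,interpolation=cv2.INTER_CUBIC))
E
```

```text
clock: 6.62
position: [0.4993, 0.1742, 0.1807]
tool_rot: [3.141, 0.0, 2.038]
force: [-0.2, -0.6, -3.3]
grip_width: 0.0181
finger_force: 88.9
d [ 0.0025 -0.001   0.0247] r [ 0.0009  0.0001 -0.0038] q [-0.67  0.45  0.29  1.92 -0.18  0.8   0.19] F [-0.2 -0.6 -3.3] t 6.625
clock: 6.88
position: [0.4991, 0.1744, 0.1803]
tool_rot: [3.141, -0.0, 2.039]
force: [-0.4, -0.5, -3.7]
grip_width: 0.0182
finger_force: 88.9
d [ 0.0022 -0.0009  0.0243] r [ 0.0005 -0.     -0.0033] q [-0.67  0.45  0.29  1.92 -0.18  0.8   0.19] F [-0.4 -0.5 -3.7] t 6.875
```

View pics/w5.png

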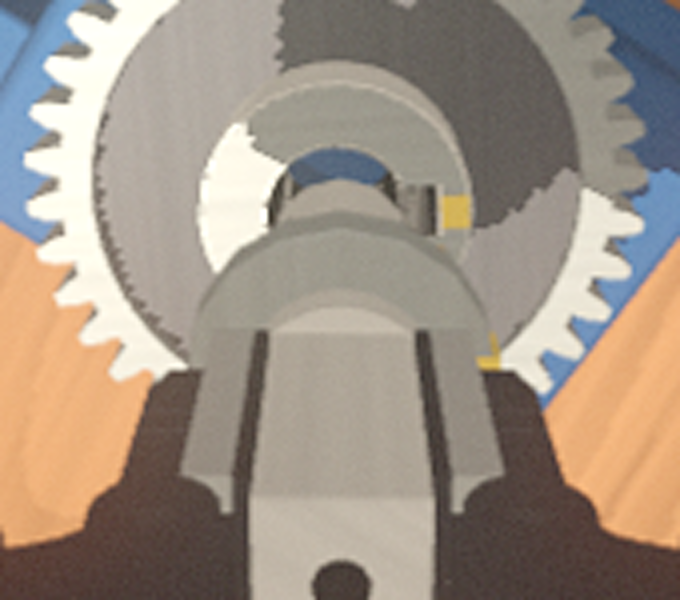

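Hub face: left edge column 200, right 470, top row about 80. Bore top is at row 147, shank top at row 180, and the keyway and paint are at row 212, nearly level with the bore centre. The key looks aligned to within a few degrees.

```bash
python3 - <<'E'
from h import *
from scipy.optimize import least_squares
s=bot.observe();c,f=cam("wrist");A=R.from_euler('xyz',s["tool_rot"]);M=att(c);th=np.linspace(0,2*np.pi,400)
def pr(P): q=(P-c["eye"])@M; return q[:,:2]/q[:,2:]*f+[c["cx"],c["cy"]]
def ci(ctr,r): return pr(np.c_[ctr[0]+r*np.cos(th),ctr[1]+r*np.sin(th),ctr[2]+0*th])
o=lambda u,v:(170+u/4-.4,150+v/4-.4)
def gres(x):
    h=ci([x[0],x[1],.108],.025);b=ci([x[0],x[1],.108],.013)
    return [h[:,0].min()-o(200,0)[0],h[:,0].max()-o(471,0)[0],h[:,1].min()-o(0,80)[1],b[:,1].min()-o(0,147)[1]]
g=least_squares(gres,[.4974,.174],x_scale=1e-3);print("gear",g.x.round(4),g.fun.round(1))
def sres(x):
    k=s["position"]+A.apply([x[0],x[1],.015]);n=s["position"]+A.apply([x[0],x[1],.057])
    K=ci(k,.021);N=ci(n,.012)
    return [N[:,1].min()-o(0,180)[1],K[:,1].min()-o(0,213)[1],K[:,0].min()-o(191,0)[0],K[:,0].max()-o(491,0)[0]]
q=least_squares(sres,[-.002,0],x_scale=1e-3);print("shaft off",q.x.round(4),q.fun.round(1))
ax=(s["position"]+A.apply([q.x[0],q.x[1],0]))[:2];e=np.r_[g.x-ax,0];print("axis",ax,"err tool",A.inv().apply(e).round(4))
k=onz(c,f,*o(456,212),.108)[:2]-g.x;print("keyway yaw",np.degrees(np.arctan2(k[1],k[0])),"key yaw",np.degrees(s["tool_rot"][2])-90)
E
```

```text
gear [0.4975 0.1735] [-0.4  0.4  0.2 -0.2]
shaft off [-0.0009 -0.0007] [ 0.3 -0.2 -0.3  0.3]
axis [0.49876567 0.17323712] err tool [ 0.0008 -0.001  -0.    ]
keyway yaw 27.998294010877004 key yaw 26.813739157667328
```

To row units: 0.02 m / 0.75 = 0.0267, -0.001 m / 0.75 = -0.0013, -0.02 rad / 2.0944 = -0.0095.

```bash
python3 -m creep '[{"aperture": 0, "pos": [0.0011, -0.0013, 0.0053], "rot": [0, 0, -0.0095]}, {"aperture": 0, "pos": [0.0011, -0.0013, 0.012], "rot": [0, 0, -0.0095]}, {"aperture": 0, "pos": [0.0011, -0.0013, 0.0187], "rot": [0, 0, -0.0095]}, {"aperture": 0, "pos": [0.0011, -0.0013, 0.024], "rot": [0, 0, -0.0095]}, {"aperture": 0, "pos": [0.0011, -0.0013, 0.0267], "rot": [0, 0, -0.0095]}]' ; python3 -m creep '[{"aperture": 0}, {"aperture": 0}]'
```

```text
clock: 7.55
position: [0.4976, 0.1745, 0.1596]
tool_rot: [-3.141, 0.0, 2.059]
force: [0.1, 0.2, -2.6]
grip_width: 0.0179
finger_force: 88.9
clock: 7.8
position: [0.4978, 0.1746, 0.1601]
tool_rot: [3.141, 0.0, 2.059]
force: [0.2, 0.1, -3.6]
grip_width: 0.0177
finger_force: 88.9
```

No contact so far. I'll continue slowly past the 14 mm key depth.

To row units: 0.01 m / 0.75 = 0.0133, 0.008 m / 0.75 = 0.0107.

```bash
python3 -m creep '[{"aperture": 0, "pos": [0, 0, 0.0027]}, {"aperture": 0, "pos": [0, 0, 0.0053]}, {"aperture": 0, "pos": [0, 0, 0.008]}, {"aperture": 0, "pos": [0, 0, 0.0107]}, {"aperture": 0, "pos": [0, 0, 0.0133]}]' ; python3 -m creep '[{"aperture": 0}, {"aperture": 0}]'
```

```text
clock: 8.43
position: [0.4977, 0.1746, 0.1499]
tool_rot: [-3.142, 0.0, 2.059]
force: [0.3, -1.2, -4.9]
grip_width: 0.018
finger_force: 88.9
clock: 8.68
position: [0.4977, 0.1746, 0.15]
tool_rot: [3.142, 0.0, 2.059]
force: [0.9, -0.4, -4.3]
grip_width: 0.0179
finger_force: 88.9
```

The key is in the slot with no resistance. I'll go down to just above home.

To row units: 0.022 m / 0.75 = 0.0293, 0.018 m / 0.75 = 0.024.

```bash
python3 -m creep '[{"aperture": 0, "pos": [0, 0, 0.0053]}, {"aperture": 0, "pos": [0, 0, 0.0107]}, {"aperture": 0, "pos": [0, 0, 0.0173]}, {"aperture": 0, "pos": [0, 0, 0.024]}, {"aperture": 0, "pos": [0, 0, 0.0293]}]' ; python3 -m creep '[{"aperture": 0, "pos": [0, 0, 0.0013]}, {"aperture": 0, "pos": [0, 0, 0.0027]}, {"aperture": 0, "pos": [0, 0, 0.004]}, {"aperture": 0, "pos": [0, 0, 0.004]}]'
```

```text
clock: 9.3
position: [0.4976, 0.1746, 0.1276]
tool_rot: [-3.141, 0.0, 2.059]
force: [0.9, -0.8, -4.7]
grip_width: 0.0178
finger_force: 88.9
clock: 9.8
position: [0.4978, 0.1746, 0.1252]
tool_rot: [3.141, -0.0, 2.059]
force: [-0.9, -0.1, -1.2]
grip_width: 0.0179
finger_force: 89.5
```

```bash
python3 -m creep '[{"aperture": 0, "pos": [0, 0, 0.0013]}, {"aperture": 0, "pos": [0, 0, 0.0013]}, {"aperture": 0, "pos": [0, 0, 0.0013]}]' ; python3 -m creep '[{"aperture": 0, "pos": [0, 0, 0.0013]}, {"aperture": 0, "pos": [0, 0, 0.0013]}, {"aperture": 0, "pos": [0, 0, 0.0013]}]'
```

```text
clock: 10.18
position: [0.4978, 0.1746, 0.1251]
tool_rot: [3.141, -0.0, 2.059]
force: [-6.9, -2.3, 22.0]
grip_width: 0.0178
finger_force: 92.8
clock: 10.55
position: [0.4979, 0.1746, 0.125]
tool_rot: [3.14, -0.001, 2.058]
force: [-15.3, -3.7, 44.2]
grip_width: 0.0176
finger_force: 96.0
```

To row units: -0.0005 m / 0.75 = -0.0007.

```bash
python3 -m creep '[{"aperture": 0, "pos": [0, 0, -0.0007]}, {"aperture": 0, "pos": [0, 0, -0.0007]}, {"aperture": 0, "pos": [0, 0, -0.0007]}, {"aperture": 0, "pos": [0, 0, -0.0007]}]'; python3 -c "
from h import *
p,d=grab_frame('side'); cv2.imwrite('pics/end.png',cv2.resize(p[110:190,150:260],None,fx=6,fy=6,interpolation=cv2.INTER_CUBIC)); s=bot.observe(); print(s['force'],s['position'],s['moment'],s['qd'])"
```

```text
clock: 11.05
position: [0.4978, 0.1746, 0.125]
tool_rot: [3.141, -0.001, 2.058]
force: [-11.2, -3.6, 32.2]
grip_width: 0.0181
finger_force: 93.9
[-11.14358988  -3.62211286  33.23526294] [0.49784203 0.17461258 0.12503271] [-0.8126323   2.41602617 -0.03349983] [ 5.30324397e-04 -5.27460798e-04  5.71530692e-04 -1.02268633e-03
 -5.64612042e-04 -4.11337899e-05  3.50758992e-04]
```

View pics/end.png

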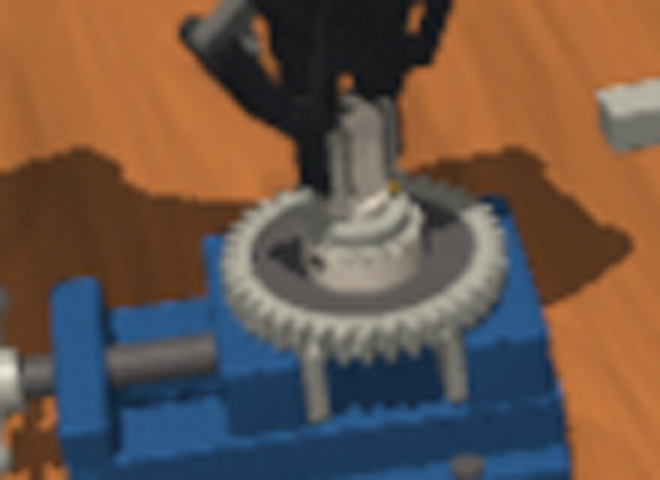

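The collar sits flat on the hub at about (365,240) in the crop, pressed with about 33 N and still gripped.

```bash
python3 -c "
from workcell import job
print(job.job_done())"
```

```text
the job is handed in; nothing more can be done
None
```

The job is handed in: the keyed shaft is fully home in the gear, key in the keyway and collar flat on the hub, still gripped and pressed down with about 33 N; the hand-in call returned no verdict.

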